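# Extend the dripper arm of the brew bar by one hole

### The job

On the brew bar, move out the telescopic arm that carries the white cone-shaped coffee dripper, so that the dripper hangs over its glass carafe: press the spring pin on the side of its tube flush and slide the outer tube away from the upright post to the very next hole, until the pin springs out there. Then let go, and leave the other arm, the one with the timer, at its present hole.

Things in the scene. Friction and masses are not known exactly. Their poses are not given: they have to be found in the camera images.
- drip_pin_station (a point): Point on the dripper tube's centre line level with its spring pin, 190 mm up, fixed to the stand. x: outward along the level tube, from the post (130 mm behind) to the dripper (white cone, 112 mm wide, centre 135 mm ahead); y: out of the side with the pin; z up. Outer tube: aluminium, square, 28 mm, 2 mm wall, from 98 mm behind to 75 mm ahead. Its sides are free to be pinched from above.
- drip_arm (a joint): How far the outer tube is slid out along x, m: 0 with the pin in its front hole (start, within 1 mm), 0.040 in the next, 0.080 in the last; the holes are 16 mm square, 40 mm apart, the next ones nearer the post. 2 mm play. Friction 2 N, plus about 12 N at first to carry the hole's edge over the pressed pin. A pinch across pin and tube moves with the tube; the sprung-out pin stops the tube.
- drip_pin (a joint): How far the pin of the dripper arm is pressed in, m. Steel, level, 12 mm thick, round-ended, on the fixed inner tube. 0: out, 8 mm proud of the tube's side (tip 22 mm from the centre line), tube locked. 0.008: flush, at about 7 N; the tube's wall then slides over the round end. About 0.010 while under the wall between holes. Springs out by itself at a hole.
- timer_arm (a joint): Extension, m, of the like arm on the neighbouring stand, which carries a flat plate with a white timer instead of a dripper. It is in its second hole (0.040) and must stay there. Both stands are fixed, their posts 32 mm thick and 225 mm high, near the robot; bases 120 mm wide.

How it is judged:
On the way, in this order (a step that is already met when the one before it is completed fails the run):
1. the dripper arm's pin is pressed about flush before the tube is half-way to the next hole (value of joint drip_pin above 0.006 m and value of joint drip_arm below 0.02 m), for 0.05 s.
2. the tube has been slid out to the next hole and the pin has sprung out again (value of joint drip_arm between 0.035 and 0.045 m and value of joint drip_pin below 0.003 m), for 0.1 s.
At the end, for the whole second after the job is handed in: The dripper arm stands at its second hole (drawn out 40 mm, give or take 5 mm) with its pin sprung out to within 3 mm of fully out, and the timer arm is still at its second hole (40 mm, give or take 7 mm) (all of step 2 and value of joint timer_arm between 0.033 and 0.047 m); the robot touches nothing.
It fails at once if the dripper arm is drawn past the next hole (value of joint drip_arm above 0.055 m).
It fails at once if the timer arm is moved out of its hole (value of joint timer_arm below 0.033 m or value of joint timer_arm above 0.047 m).
It also fails if it takes over 32 s, if anything falls off the work surface, if the arm or the gripper's body presses on something with over 40 N, if the wrist force passes 120 N, or if a joint passes its speed limit or range.

### The arm

A 6-joint arm with a two-finger parallel gripper is mounted at the origin on the work surface. World frame = base frame: x ahead of the robot, y to its left, z up, the work surface at z = 0. Lengths are in m, angles in rad, forces in N, time in s.
With the tool pointing down it reaches from about 0.425 to 0.925 m from the base axis. Payload 12.5 kg.
Tool frame: the origin (TCP) lies at the very end of the fingers, on their centre line; the grasp point (between the pads) lies 19 mm behind it; z points along the fingers, y is the direction in which the jaws open and shut (so a half turn about z gives the same grasp; the last joint's range is limited). The gripper opens to 85 mm and grips with 20 to 120 N. Pads are 22 mm wide; open, the fingers measure 114 mm over their backs; the gripper's body (76 mm by 85 mm) begins 54 mm behind the grasp point. The pads swing forward as they close: fully open they stand 13 mm farther back than shut.
Start: joints at [-1.253, 0.491, 1.559, -0, 1.092, -0.106], TCP at [0.257, -0.57, 0.231] pointing down, gripper open.
Joint ranges: [-3.1, 3.1], [-0.84, 2.19], [0.05, 2.79], [-1.13, 4.28], [0.06, 2.93], [-2.69, 2.69]. Speed limits (rad/s): [2.22, 2.22, 2.79, 3.14, 3.14, 3.14].

### API

Orientations are given as a unit quaternion [x, y, z, w].
In Python, from plant import sense, vision, workorder gives the robot as it stands.
- The arm moves only by the shell command python3 -m jog 'ROWS' [FORCE]. ROWS is JSON, a list that holds one entry, the list of rows, each a list of 7 numbers: the opening, from 0 (shut) to 1 (fully open), then the shift along the tool's x, y, z in mm, then the turn, a rotation vector about the tool's x, y, z in rad. A call has 1 to 20 rows; each row shifts and turns the pose as measured when the row begins, along the tool's axes as they then stand; what a row does not reach is not made up. A row lasts 1/8 s, in which the tool goes at most 62.5 mm and 10.7 degrees, less where a joint would pass 70% of its speed; a pose out of reach is approached as far as the arm can. A call is refused whole if a number of a shift passes 62.5 or a number of a turn 0.188, either way. A call with a gripper value outside its range is refused whole. The fingers move at their own pace and stop on an object; FORCE is the grip in N (left out, the last holds). Time passes only in rows, so rows that do not move let the fingers close. It gives the time, the measured TCP pose, the force and the opening at its end, in the units of the state.
- sense(): the state, without advancing time (a new reading comes with each control period).
- vision.capture(name): name is "scene" or "side" or "wrist"; returns a dict with "img" (384x512x3 uint8, blue, green, red), "camera_matrix" (3x3 intrinsics, pixels), "dist" ([k1, k2, p1, p2, k3] as OpenCV has them; the pictures are not rectified), "camera_from_world" (4x4, takes a point from world to camera coordinates); the wrist camera has in their place "tool_from_camera" (4x4, takes a point from camera to tool coordinates, whose origin is the TCP and whose axes are the flange's). Camera axes: x right, y up, looking along -z (the intrinsics and any distortion apply to the point x, -y, -z); pixel columns grow to the right and rows downward; lengths in m; the calibration is good to about 2 mm. A picture is of the moment at which its call begins: read the wrist's pose just before it. There is no depth.
- workorder.hand_in(): hands the job in, once; it reports no verdict.
The state is a dict: "clock": time; "joints": joint angles; "qvel": joint speeds; "effort": joint torques, N m; "eef_pos": TCP position; "orientation": TCP orientation; "force": force on the tool from outside, world axes, zero at the start; "ft_torque": the same for the moment, N m; "width": finger opening in m.
Only numpy, scipy, OpenCV 4.12 (cv2) and the standard library are available. Lean on these libraries where they do the work, as an engineer would, in place of code of your own. Each camera call takes 0.05 s, during which the arm holds its last target.

## Working session

There is one attempt and no reset: what is moved stays moved. The work goes in short steps, Python scripts to look and compute and a shell command to move; the robot and the scene stay as the last step left them, time stands still between calls to the robot, and variables do not carry over. Pictures are saved under pics/ and viewed, and the job is handed in when it is done.

```bash
mkdir -p pics; ls; python3 - <<'E'
from plant import sense, vision
import cv2,numpy as np,pickle
s=sense();print(s)
d={}
for n in("scene","side","wrist"):
    c=vision.capture(n);d[n]=c;cv2.imwrite(f"pics/a_{n}.png",c["img"])
    print(n,{k:np.round(v,4).tolist() for k,v in c.items() if k!="img"})
pickle.dump((s,d),open("a.pkl","wb"))
E
```

```text
pics
{'clock': 0.0, 'joints': array([-1.25259343e+00,  4.91550007e-01,  1.55946511e+00, -1.17617586e-06,
        1.09171882e+00, -1.05591774e-01]), 'qvel': array([ 1.48873546e-03,  8.46506792e-04,  1.08101013e-03, -1.96332608e-03,
       -6.99072762e-04, -6.54572764e-05]), 'effort': array([-1.84507779e-03, -6.18459320e+01, -2.61594754e+01, -1.63499772e-04,
        4.03260085e-03,  4.43839781e-06]), 'eef_pos': array([ 0.2569642 , -0.56947055,  0.23072829]), 'orientation': array([ 9.77633420e-01,  2.10315407e-01, -6.10671522e-05, -5.67366660e-04]), 'force': array([-0.20454222,  0.00874109,  0.27306369]), 'ft_torque': array([-0.04060846,  0.00197923,  0.01089549]), 'width': 0.08557849420057786}
scene {'camera_matrix': [[363.9769, 0.0, 256.7197], [0.0, 363.9769, 187.9735], [0.0, 0.0, 1.0]], 'dist': [-0.0915, 0.0, 0.0, 0.0, 0.0], 'camera_from_world': [[0.3708, 0.9287, 0.0046, -0.1769], [-0.5708, 0.2239, 0.79, 0.0983], [0.7327, -0.2956, 0.6131, -1.2228], [0.0, 0.0, 0.0, 1.0]]}
side {'camera_matrix': [[494.6487, 0.0, 254.9023], [0.0, 494.6487, 197.5568], [0.0, 0.0, 1.0]], 'dist': [0.058, 0.0, 0.0, 0.0, 0.0], 'camera_from_world': [[-0.9798, -0.1986, 0.0214, 0.461], [0.1155, -0.4758, 0.8719, -0.2639], [-0.163, 0.8568, 0.4892, -1.0981], [0.0, 0.0, 0.0, 1.0]]}
wrist {'camera_matrix': [[311.6686, 0.0, 261.9626], [0.0, 311.6686, 195.2518], [0.0, 0.0, 1.0]], 'dist': [-0.0434, 0.0, 0.0, 0.0, 0.0], 'tool_from_camera': [[-0.0, 0.9556, 0.2945, 0.0762], [1.0, 0.0, 0.0, -0.0003], [-0.0, 0.2945, -0.9556, -0.1428], [0.0, 0.0, 0.0, 1.0]]}
```

View pics/a_scene.png

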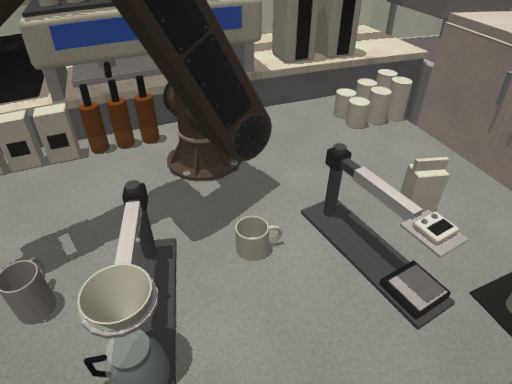

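View pics/a_side.png

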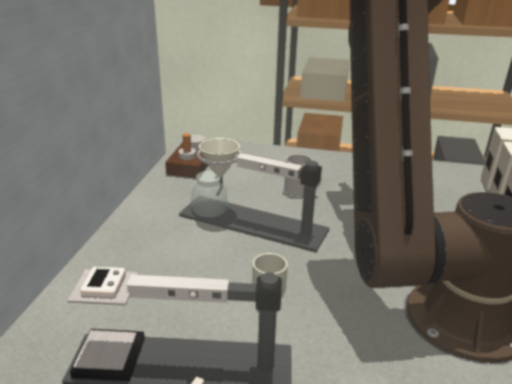

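View pics/a_wrist.png

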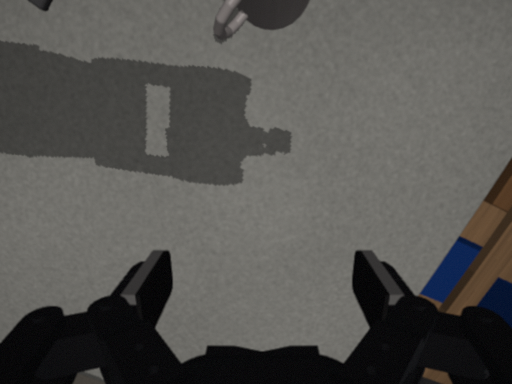

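Scene: dripper tube runs from post (135,190) to cone (118,295); the timer arm is on the right. Side: dripper tube from (312,172) to (235,157), timer arm in front. I'll zoom in.

```bash
python3 - <<'E'
import cv2,pickle,numpy as np
s,d=pickle.load(open("a.pkl","rb"))
a=d["scene"]["img"][170:384,60:220];b=d["side"]["img"][130:250,170:340]
cv2.imwrite("pics/z1.png",cv2.resize(a,None,fx=2.8,fy=2.8,interpolation=2))
cv2.imwrite("pics/z2.png",cv2.resize(b,None,fx=4.7,fy=4.7,interpolation=2))
E
```

```text
(no output)
```

View pics/z1.png

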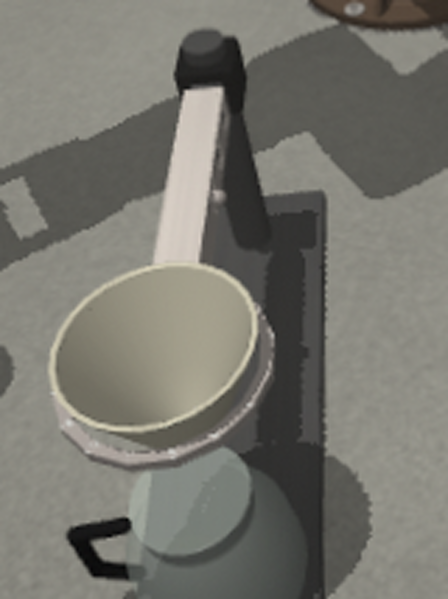

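View pics/z2.png

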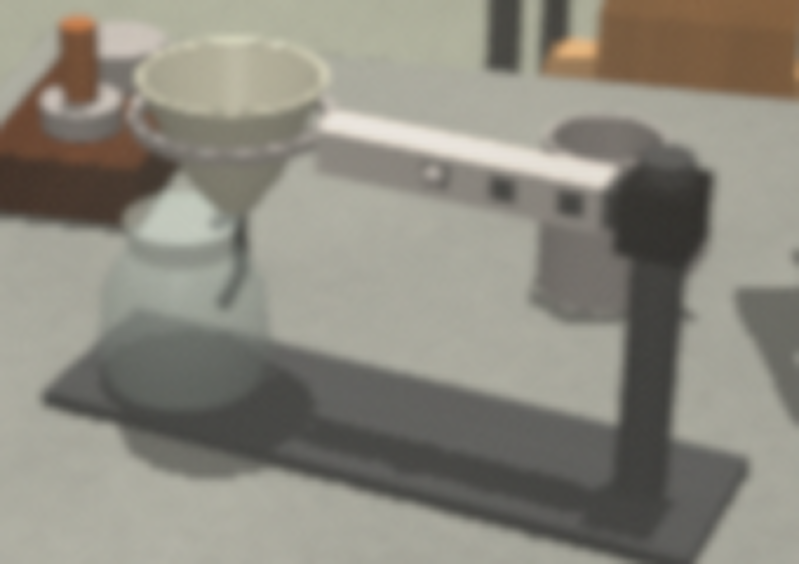

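The pin shows at scene (137.9, 240.4) and side (262.1, 166.8), on the tube's +y side. In the scene picture the tube's top edges run from (125.7, 201.4) to (115.4, 263.6) on the left and from (140, 201.4) to (132.1, 264.6) on the right.

```bash
cat > h.py <<'E'
import cv2,numpy as np
def ray(c,uv,s=None):
    K,D=np.array(c["camera_matrix"]),np.array(c["dist"])
    p=cv2.undistortPoints(np.array([[uv]],float),K,D)[0,0]
    v=np.array([p[0],-p[1],-1.])
    if "camera_from_world" in c: T=np.linalg.inv(c["camera_from_world"])
    else:
        from scipy.spatial.transform import Rotation as R
        W=np.eye(4);W[:3,:3]=R.from_quat(s["orientation"]).as_matrix();W[:3,3]=s["eef_pos"];T=W@c["tool_from_camera"]
    d=T[:3,:3]@v
    return T[:3,3],d/np.linalg.norm(d)
def plane(c,uv,z,s=None):
    o,d=ray(c,uv,s);return o+d*(z-o[2])/d[2]
def tri(rs):
    A=np.zeros((3,3));b=np.zeros(3)
    for o,d in rs:
        P=np.eye(3)-np.outer(d,d);A+=P;b+=P@o
    x=np.linalg.solve(A,b);return x,[np.linalg.norm(np.cross(x-o,d)) for o,d in rs]
E
python3 - <<'E'
import pickle;from h import *
s,d=pickle.load(open("a.pkl","rb"));S=d["scene"];E=d["side"]
print(tri([ray(S,(137.9,240.4)),ray(E,(262.1,166.8))]))
for p in[(125.7,201.4),(115.4,263.6),(140,201.4),(132.1,264.6)]: print("top",plane(S,p,.204))
for z,p in((.190,(262.1,166.8)),(.19,(276.8,170.1)),(.19,(291.5,173.3)),(.204,(238.5,158.4)),(.204,(302,170.5)),(.204,(242,153.3)),(.204,(300,165))): print("side",plane(E,p,z))
print("pin scene",plane(S,(137.9,240.4),.19))
E
```

```text
(array([ 0.50672122, -0.24866294,  0.19149392]), [np.float64(0.0012746190937905529), np.float64(0.0012746190937905795)])
top [ 0.40158836 -0.25639785  0.204     ]
top [ 0.56288687 -0.29053562  0.204     ]
top [ 0.41225735 -0.22893828  0.204     ]
top [ 0.57506244 -0.26408924  0.204     ]
side [ 0.50678947 -0.25401075  0.19      ]
side [ 0.46584646 -0.24385159  0.19      ]
side [ 0.42594758 -0.23448701  0.19      ]
side [ 0.57227988 -0.26056103  0.204     ]
side [ 0.39905504 -0.22862585  0.204     ]
side [ 0.57052852 -0.29492333  0.204     ]
side [ 0.40794681 -0.25975099  0.204     ]
pin scene [ 0.50681353 -0.24815037  0.19      ]
```

```bash
python3 -m jog '[[[1,0,0,-35,0,0,0],[1,0,0,-35,0,0,0],[1,39,-20,0,0,0,0],[1,39,-20,0,0,0,0],[1,39,-20,0,0,0,0],[1,39,-20,0,0,0,0],[1,39,-20,0,0,0,0],[1,39,-20,0,0,0,0],[1,39,-20,0,0,0,0],[1,39,-20,0,0,0,0],[1,39,-20,0,0,0,0],[1,0,0,0,0,0,0.159],[1,0,0,0,0,0,0.159],[1,0,0,0,0,0,0.159],[1,0,0,0,0,0,0.159],[1,0,0,0,0,0,0]]]' 40
cat > look.py <<'E'
import sys,pickle;from h import *
from plant import sense,vision
n=sys.argv[1];d={};s=sense()
for k in sys.argv[2:]:
    d[k]=vision.capture(k);cv2.imwrite(f"pics/{n}_{k}.png",d[k]["img"])
pickle.dump((s,d),open(n+".pkl","wb"))
from scipy.spatial.transform import Rotation as R
M=R.from_quat(s["orientation"]).as_matrix()
print(s["clock"],s["eef_pos"].round(4),s["force"].round(2),round(s["width"],4),"toolx",M[:,0].round(4),"z",M[:,2].round(4))
E
python3 look.py b wrist scene side
```

```text
clock: 2.15
eef_pos: [0.5099, -0.2498, 0.3]
orientation: [0.993, -0.115, -0.002, -0.003]
force: [-1.1, -0.2, 0.8]
width: 0.0851
2.15 [ 0.5099 -0.2498  0.3   ] [-1.09 -0.18  0.77] 0.0851 toolx [ 0.9736 -0.2283 -0.0056] z [-0.0042  0.0066 -1.    ]
```

View pics/b_wrist.png

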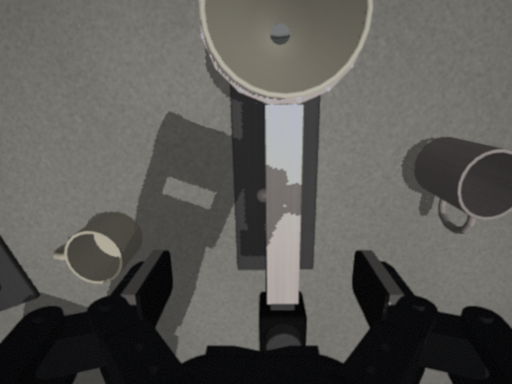

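The wrist view shows the tube from (284,105) to (283,303) with the pin at about (263,196). I'll fit its edges.

```bash
python3 - <<'E'
import pickle;from h import *
s,d=pickle.load(open("b.pkl","rb"));c=d["wrist"];g=cv2.cvtColor(c["img"],6).astype(int)
L=[];Rr=[]
for r in list(range(115,160,5))+list(range(225,300,5)):
    row=g[r]; gr=np.diff(row)
    l=250+np.argmax(gr[250:280])+.5+.5; rr=285+np.argmin(gr[285:312])+1
    L.append(plane(c,(l-.5,r),.204,s)[:2]);Rr.append(plane(c,(rr-.5,r),.204,s)[:2])
    if r%15==0: print(r,l,rr)
L=np.array(L);Rr=np.array(Rr)
for n,P in(("pinside",L),("far",Rr)):
    k=np.polyfit(P[:,0],P[:,1],1);print(n,k,np.degrees(np.arctan(k[0])),"y@.505",np.polyval(k,.505),"res",np.abs(np.polyval(k,P[:,0])-P[:,1]).max())
print("pin",plane(c,(263,196),.19,s))
z=cv2.resize(c["img"][150:240,230:330],None,fx=6,fy=6,interpolation=2);cv2.imwrite("pics/b_z.png",z)
E
```

```text
120 265.0 303
135 265.0 303
150 266.0 303
225 275.0 301
240 266.0 300
255 267.0 300
270 267.0 299
285 267.0 299
pinside [-0.21730033 -0.14072266] -12.259796292157937 y@.505 -0.2504593297379025 res 0.007086942886219749
far [-0.22206324 -0.16723498] -12.520126900001554 y@.505 -0.2793769172980984 res 0.0006977300826384036
pin [ 0.5067555  -0.24847998  0.19      ]
```

View pics/b_z.png

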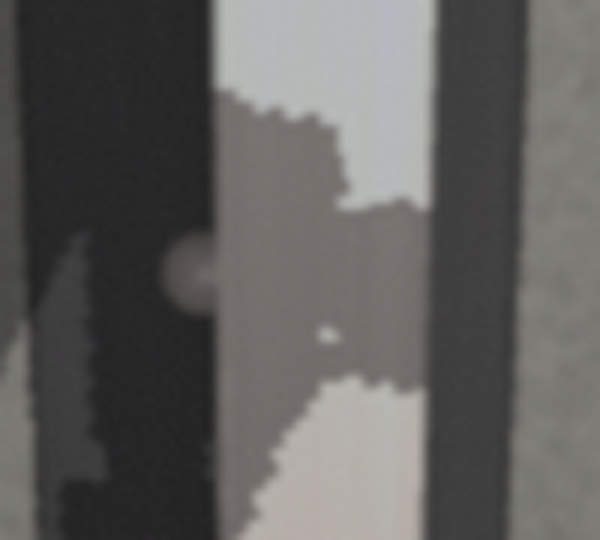

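View pics/b_scene.png

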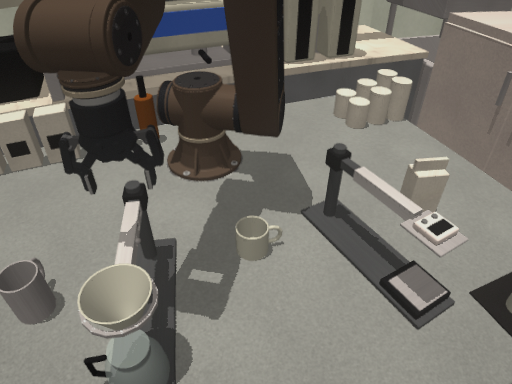

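```bash
python3 -m jog '[[[1,-3.4,15.9,0,-0.0055,0.0056,-0.016],[1,0,0,20,0,0,0],[1,0,0,20,0,0,0],[1,0,0,20,0,0,0],[1,0,0,0,0,0,0]]]' 40
python3 look.py c wrist side;  python3 - <<'E'
import cv2
cv2.imwrite("pics/c_z.png",cv2.resize(cv2.imread("pics/c_wrist.png")[100:330,180:380],None,fx=2.5,fy=2.5,interpolation=2))
E
```

```text
clock: 2.92
eef_pos: [0.5029, -0.2653, 0.2389]
orientation: [0.995, -0.099, 0.001, 0.0]
force: [0.1, 0.1, 0.5]
width: 0.0852
2.925 [ 0.5029 -0.2653  0.2389] [0.12 0.07 0.55] 0.0852 toolx [ 0.9802 -0.1978  0.0014] z [ 1.2e-03 -9.0e-04 -1.0e+00]
```

View pics/c_z.png

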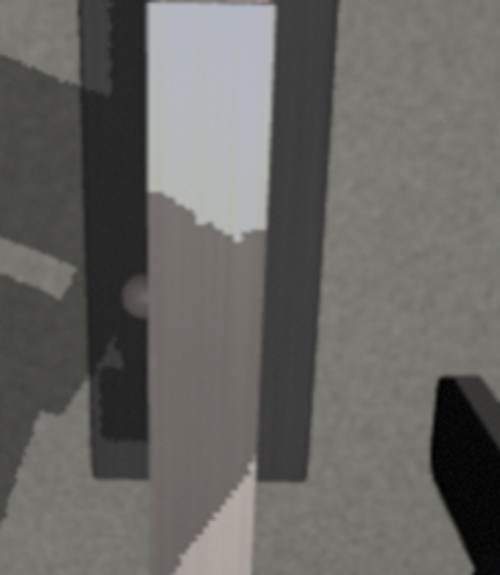

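View pics/c_side.png

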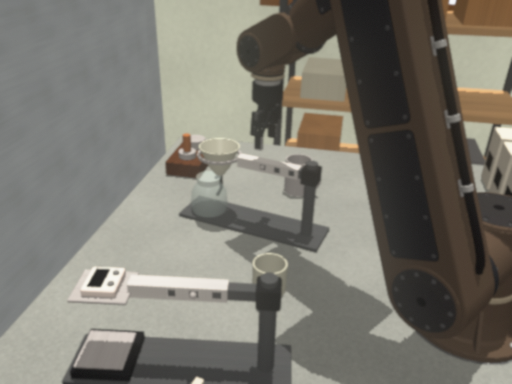

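Closer view: pin centre at wrist pixel (234.4,218.4); tube edges at row 140: 239.2/288.4, at row 280: 239.4/282.4. Recheck.

```bash
python3 - <<'E'
import pickle;from h import *
s,d=pickle.load(open("c.pkl","rb"));c=d["wrist"]
P={k:plane(c,k,.204,s) for k in[(239.2,140),(288.4,140),(239.4,280),(282.4,280)]}
v=list(P.values());a=(v[0]+v[1])/2;b=(v[2]+v[3])/2;t=(a-b)[:2];t/=np.linalg.norm(t)
print(v,"ang",np.degrees(np.arctan2(t[1],t[0])),"width",np.linalg.norm(v[0]-v[1]),np.linalg.norm(v[2]-v[3]))
pin=plane(c,(234.4,218.4),.19,s);n=np.array([-t[1],t[0]])
print("pin",pin,"off",(pin[:2]-b[:2])@n)
st=b[:2]+t*((pin[:2]-b[:2])@t);print("station",st)
from scipy.spatial.transform import Rotation as R
print("tool delta mm",R.from_quat(s["orientation"]).as_matrix().T@(np.r_[st,.169]-s["eef_pos"])*1000)
E
```

```text
[array([ 0.55842329, -0.26264773,  0.204     ]), array([ 0.55290735, -0.2899873 ,  0.204     ]), array([ 0.46987307, -0.24289089,  0.204     ]), array([ 0.46431631, -0.2704414 ,  0.204     ])] ang -12.509699156061176 width 0.02789045531538104 0.02810530260370824
pin [ 0.50749054 -0.246992    0.19      ] off 0.018194409853632028
station [ 0.50354954 -0.26475447]
tool delta mm [ 0.43341923 -0.76092532 69.94852786]
```

```bash
python3 -m jog '[[[1,0.4,-0.8,10,0,0,0.018],[1,0,0,20,0,0,0],[1,0,0,20,0,0,0],[1,0,0,20,0,0,0],[1,0,0,0,0,0,0]]]' 50
python3 look.py d scene side wrist;  python3 - <<'E'
import cv2
a=cv2.imread("pics/d_scene.png")[150:330,60:220];b=cv2.imread("pics/d_side.png")[110:230,190:330]
cv2.imwrite("pics/d_z.png",cv2.hconcat([cv2.resize(a,(400,450)),cv2.resize(b,(400,450))]))
E
```

```text
clock: 3.65
eef_pos: [0.5055, -0.2656, 0.1703]
orientation: [0.994, -0.11, 0.004, 0.002]
force: [-0.1, -0.0, 0.5]
width: 0.0852
3.65 [ 0.5055 -0.2656  0.1703] [-0.08 -0.04  0.51] 0.0852 toolx [ 0.976  -0.2178  0.0088] z [ 0.0078 -0.0054 -1.    ]
```

View pics/d_z.png

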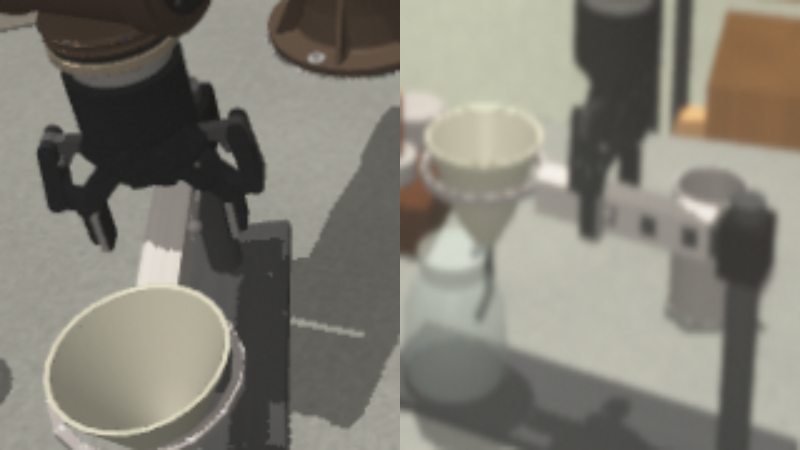

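View pics/d_wrist.png

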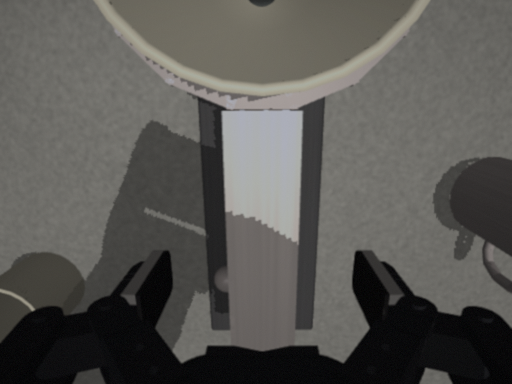

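```bash
python3 -m jog '[[[1,-2.1,-0.4,1,0.0036,-0.0088,0],[1,0,0,0,0,0,0],[0,0,0,0,0,0,0],[0,0,0,0,0,0,0],[0,0,0,0,0,0,0],[0,0,0,0,0,0,0],[0,0,0,0,0,0,0]]]' 50
python3 look.py e scene side wrist;  python3 - <<'E'
import cv2
a=cv2.imread("pics/e_scene.png")[150:330,60:220];b=cv2.imread("pics/e_side.png")[110:230,190:330]
cv2.imwrite("pics/e_z.png",cv2.hconcat([cv2.resize(a,(400,450)),cv2.resize(b,(400,450))]))
E
```

```text
clock: 4.68
eef_pos: [0.5048, -0.2657, 0.1733]
orientation: [0.994, -0.11, 0.003, 0.001]
force: [-0.4, 0.5, 0.0]
width: 0.0272
4.675 [ 0.5048 -0.2657  0.1733] [-0.42  0.45  0.  ] 0.0272 toolx [ 0.976  -0.2178  0.006 ] z [ 0.0054 -0.0035 -1.    ]
```

View pics/e_z.png

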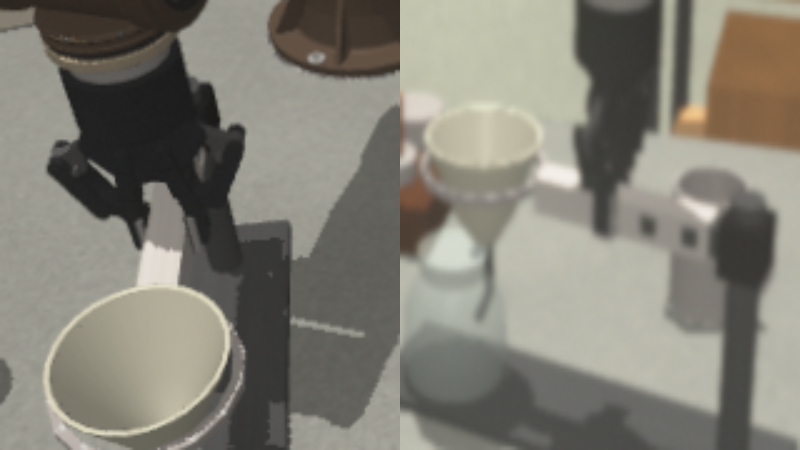

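View pics/e_wrist.png

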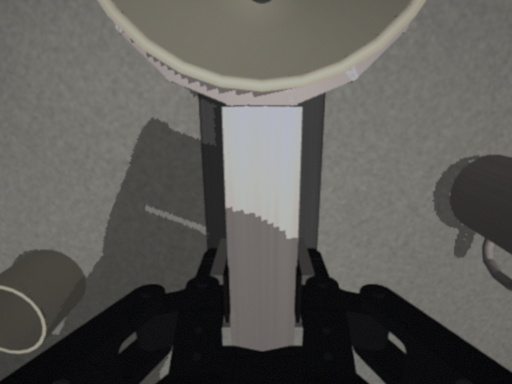

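Jaws closed to 27 mm, which is flush with the tube, so the pin is pressed. Now slide outward along tool +x.

```bash
python3 -m jog '[[[0,4,0,0,0,0,0],[0,4,0,0,0,0,0],[0,4,0,0,0,0,0],[0,4,0,0,0,0,0]]]' 60
python3 look.py f side wrist
```

```text
clock: 5.32
eef_pos: [0.5164, -0.2682, 0.1734]
orientation: [0.994, -0.109, -0.002, 0.0]
force: [-7.0, 0.2, 4.6]
width: 0.0274
5.325 [ 0.5164 -0.2682  0.1734] [-6.98  0.2   4.6 ] 0.0274 toolx [ 0.976  -0.2175 -0.0046] z [-4.8e-03 -1.0e-04 -1.0e+00]
```

View pics/f_wrist.png

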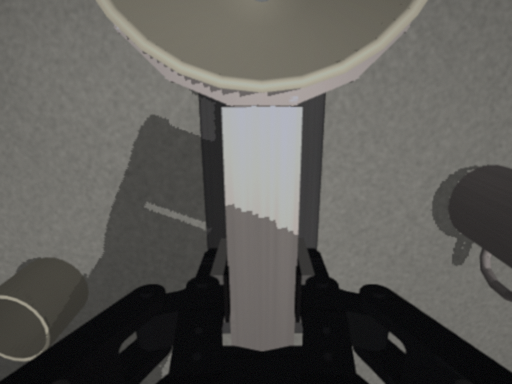

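View pics/f_side.png

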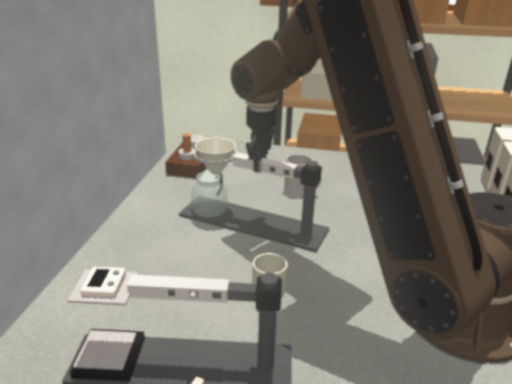

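The dripper moved with the gripper: unchanged in the wrist view, and shifted from 219 to 215 px in the side view. About 12 mm done; continuing.

```bash
python3 -m jog '[[[0,4,0,0,0,0,0],[0,4,0,0,0,0,0],[0,4,0,0,0,0,0],[0,4,0,0,0,0,0],[0,4,0,0,0,0,0],[0,0,0,0,0,0,0]]]' 60
```

```text
clock: 6.18
eef_pos: [0.535, -0.2723, 0.1734]
orientation: [0.994, -0.109, -0.004, 0.0]
force: [4.8, -2.0, -1.4]
width: 0.027
```

```bash
python3 -m jog '[[[0,2.5,0,0,0,0,0],[0,2.5,0,0,0,0,0],[0,2.5,0,0,0,0,0],[0,0,0,0,0,0,0]]]' 60;python3 look.py g side scene;  python3 - <<'E'
import cv2
a=cv2.imread("pics/g_scene.png")[150:330,60:220];b=cv2.imread("pics/g_side.png")[110:230,190:330]
cv2.imwrite("pics/g_z.png",cv2.hconcat([cv2.resize(a,(400,450)),cv2.resize(b,(400,450))]))
E
```

```text
clock: 6.68
eef_pos: [0.5428, -0.2741, 0.1734]
orientation: [0.994, -0.109, -0.004, 0.0]
force: [-1.4, -1.0, 1.7]
width: 0.0273
6.675 [ 0.5428 -0.2741  0.1734] [-1.4  -0.99  1.72] 0.0273 toolx [ 0.9761 -0.217  -0.0079] z [-8.e-03  5.e-04 -1.e+00]
```

View pics/g_z.png

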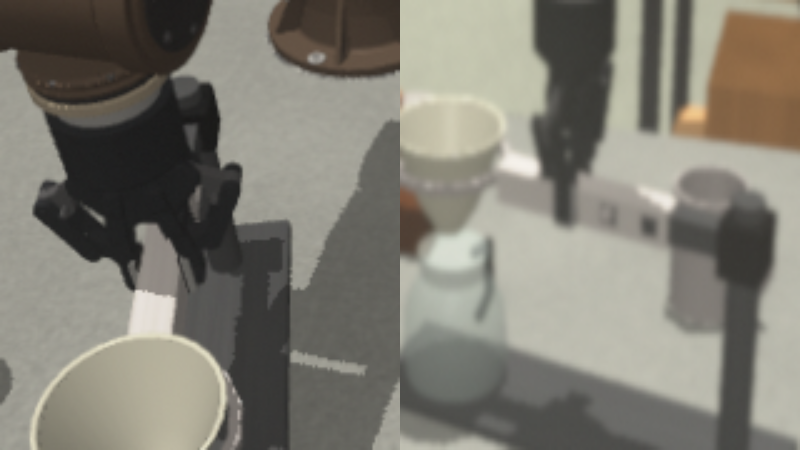

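```bash
python3 -m jog '[[[0,1,0,0,0,0,0],[0,0,0,0,0,0,0]]]' 60;python3 look.py h side;  python3 - <<'E'
import cv2
b=[cv2.resize(cv2.imread(f"pics/{n}_side.png")[145:195,230:310],None,fx=9,fy=5.5*1.05*9/5.775/1,interpolation=2)[:,:] for n in "gh"]
o=cv2.vconcat(b);print(o.shape);cv2.imwrite("pics/h_z.png",cv2.resize(o,(480,600)))
E
```

```text
clock: 7.02
eef_pos: [0.5437, -0.2743, 0.1734]
orientation: [0.994, -0.109, -0.004, 0.0]
force: [1.1, -1.3, -0.0]
width: 0.0272
7.025 [ 0.5437 -0.2743  0.1734] [ 1.08 -1.3  -0.01] 0.0272 toolx [ 0.9761 -0.217  -0.0079] z [-8.e-03  6.e-04 -1.e+00]
(900, 720, 3)
```

View pics/h_z.png

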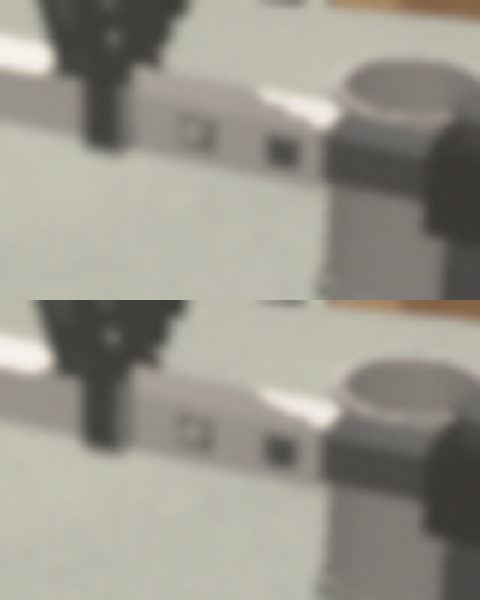

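The pin head fills the second hole. Travel measured at the TCP is about 39.8 mm. I'll release and rise to check how far the pin is out.

```bash
python3 -m jog '[[[1,0,0,0,0,0,0],[1,0,0,0,0,0,0],[1,0,0,0,0,0,0],[1,0,0,0,0,0,0],[1,0,0,0,0,0,0],[1,0,0,-20,0,0,0],[1,0,0,-20,0,0,0],[1,0,0,-20,0,0,0],[1,0,0,-20,0,0,0],[1,0,0,-20,0,0,0],[1,0,0,0,0,0,0]]]'
python3 look.py i side scene wrist;  python3 - <<'E'
import cv2
cv2.imwrite("pics/i_z.png",cv2.hconcat([cv2.resize(cv2.imread(f"pics/i_{n}.png")[r:r+q,x:x+q],(390,390),interpolation=2) for n,r,x,q in(("side",130,215,90),("wrist",140,200,130))]))
cv2.imwrite("pics/i_y.png",cv2.resize(cv2.imread("pics/i_scene.png")[190:300,80:200],None,fx=5,fy=5,interpolation=2))
E
```

```text
clock: 8.45
eef_pos: [0.5439, -0.2737, 0.2752]
orientation: [0.994, -0.109, -0.006, -0.001]
force: [-0.3, 0.4, -0.3]
width: 0.0854
8.45 [ 0.5439 -0.2737  0.2752] [-0.31  0.41 -0.28] 0.0854 toolx [ 0.9761 -0.217  -0.0115] z [-0.0112  0.0027 -0.9999]
```

View pics/i_z.png

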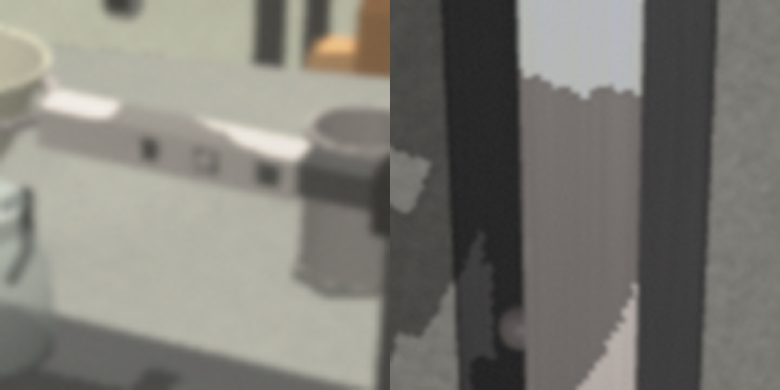

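View pics/i_y.png

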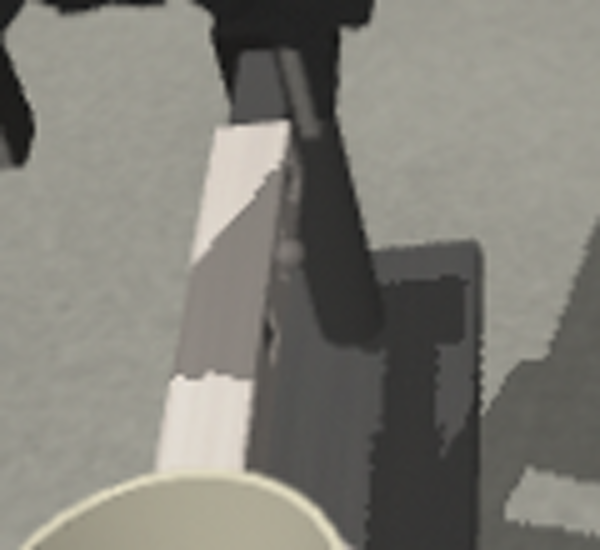

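View pics/i_side.png

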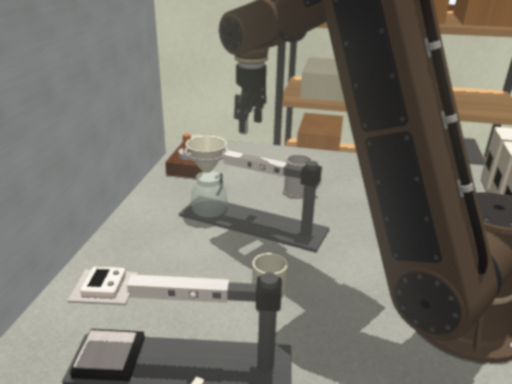

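The pin stands proud in the middle hole: wrist tip at about (236.7,249), scene (138,240). The timer arm looks unchanged. One numeric check of the protrusion, then hand in.

```bash
python3 - <<'E'
import pickle;from h import *
s,d=pickle.load(open("i.pkl","rb"));c=d["wrist"]
e1=plane(c,(243.2,180),.204,s)[:2];e2=plane(c,(244.5,249),.204,s)[:2]
t=np.array([np.cos(np.radians(-12.4)),np.sin(np.radians(-12.4))]);n=np.array([-t[1],t[0]])
tip=plane(c,(236.7,249),.19,s)[:2]
print("proud mm",(tip-e2)@n*1e3,(tip-e1)@n*1e3)
s0,d0=pickle.load(open("a.pkl","rb"))
for k,p in(("a",d0),("i",d)):
    print(k,"timer diff")
x=d0["side"]["img"][255:310,60:240].astype(int)-d["side"]["img"][255:310,60:240]
print(np.abs(x).mean(),np.abs(x).max())
from plant import workorder;print(workorder.hand_in())
E
```

```text
proud mm 7.237847891329343 7.395760330935263
a timer diff
i timer diff
9.183333333333334 54
the job is handed in; nothing more can be done
None
```

The dripper arm is at its second hole with its pin sprung out, and I handed the job in; the hand-in itself gives no verdict. I pinched across the pin and tube at 50–60 N and slid the tube outward in small steps. Then I opened the gripper and rose clear at about 8.4 s.

**Last checks**
- **Dripper arm:** the gripper moved about 39.8 mm along the tube while holding it. The camera views show the pin in the middle hole.
- **Pin:** it measures about 7.3 mm proud of the tube's side, against 8 mm fully out. That fits fully out within measuring error.
- **Robot clear:** after the release the gripper was fully open, 71 mm above the tube, with the force reading near zero.
- **Timer arm:** it looks unmoved in the side pictures. My pixel comparison of that region was not zero (mean 9, maximum 54 grey levels). I put that down to changed lighting and shadow from the arm, but I did not look into it further. The robot never came near that stand.

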